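Snap the end cap onto the spring-button tube

ROBOT

A 6-joint arm with a two-finger parallel gripper is mounted at the origin on the work surface; the furniture and walls round the work are solid. World frame = base frame: x ahead of the robot, y to its left, z up, the work surface at z = 0. Lengths are in m, angles in rad, forces in N, time in s.
With the tool pointing down it reaches from about 0.3 to 0.875 m from the base axis. Payload 6.4 kg.
Tool frame: the origin (TCP) lies at the very end of the fingers, on their centre line; the grasp point (between the pads) lies 19 mm behind it (ctrl.grip_point_offset is the z of the grasp point in the tool frame, in m); z points along the fingers, y is the direction in which the jaws open and shut (so a half turn about z gives the same grasp; the last joint's range is limited). The gripper opens to 85 mm and grips with 20 to 120 N. Pads are 22 mm wide; open, the fingers measure 114 mm over their backs; the gripper's body (76 mm by 85 mm) begins 54 mm behind the grasp point. The pads swing forward as they close: fully open they stand 13 mm farther back than shut.
Start: joints at [1.132, 0.181, 1.607, -0, 1.354, -0.206], TCP at [0.133, 0.56, 0.231] pointing down, gripper open.
Joint ranges: [-2.99, 2.99], [-0.89, 2.07], [0.3, 2.58], [-1.14, 4.28], [0, 2.63], [-3.12, 3.12]. Speed limits (rad/s): [2.57, 2.57, 3.01, 3.14, 3.14, 3.14].

INTERFACE

Orientations are given as a unit quaternion [w, x, y, z].
In Python, from bench import status, cams, ctrl gives the robot as it stands.
- The arm moves only by the shell command python3 -m handwheel 'ROWS'. ROWS is JSON, a list of rows, each an object with "grip": the finger opening in cm, from 0 to 8.54; "linear": the shift along the tool's x, y, z in cm, a list of three; "rotation": the turn, a rotation vector about the tool's x, y, z in degrees, a list of three. A call has 1 to 12 rows; each row is the pose to reach, as a shift and turn from the pose commanded when the call began, along the tool's axes at that moment; what a row does not reach only later rows make up. A row lasts 1/12 s, in which the tool goes at most 41.7 mm and 7.16 degrees, less where a joint would pass 70% of its speed; a pose out of reach is approached as far as the arm can. A call with a gripper value outside its range is refused whole. The fingers move at their own pace and stop on an object; the grip force is fixed at half the most. Time passes only in rows, so rows that repeat a pose let the fingers close. It gives the time, the measured TCP pose, the force and the opening at its end, in the units of the state.
- status.get_obs(): the state, without advancing time (a new reading comes with each control period).
- cams.camera(name): name is "side" or "top"; returns the picture (480x640x3 uint8, red, green, blue); there is no depth.
- cams.camera_info(name): a dict with "fovy" (degrees; the focal length in pixels is half the picture's height over the tangent of half this angle, whatever the lens; pixels are square), "cx", "cy" (the principal point, pixels), "world_from_camera" (4x4, takes a point from camera to world coordinates). Camera axes: x right, y down, z forward; pixel columns grow to the right and rows downward; lengths in m; the calibration is good to about 2 mm. A picture is of the moment at which its call begins. camera_info takes no time and is no camera call.
- ctrl.hand_in(): hands the job in, once; it reports no verdict.
The state is a dict: "time_s": time; "q": joint angles; "dq": joint speeds; "joint_efforts": joint torques, N m; "eef_pos": TCP position; "eef_rot": TCP orientation; "wrist_force": force on the tool from outside, world axes, zero at the start; "torque": the same for the moment, N m; "opening": opening from 0.0 (shut) to 1.0 (fully open).
Only numpy, scipy, OpenCV 4.12 (cv2) and the standard library are available. Lean on these libraries where they do the work, as an engineer would, in place of code of your own. Each camera call takes 0.05 s, during which the arm holds its last target.

TASK

Take the grey end cap off the wooden peg and fit it on the steel tube that stands in the round holder: squeeze the tube's spring button in so that the cap can slide down over it, push the cap fully home, and turn it until the button pops out through the hole in the cap's side. Work by feel and never force the cap against the tube or its button; let go of the cap at the end and leave the stamp, the masking tape and the cutter where they are.

Things in the scene. Friction and masses are not known exactly. Their poses are not given: they have to be found in the camera images.
- cap: grey plastic cap, a tube closed at the top: outside diameter 32 mm, 39 mm high, wall 3 mm, bore 26 mm wide and 34 mm deep, 40 to 85 g; it stands mouth down over the peg, its mouth 28 mm above the bench. The mouth's inner edge is bevelled over the lowest 5 mm, almost to the outside. Origin: centre of the mouth; z up through the closed end.
- cap_hole (a point): centre of the only hole in the cap's side, round, 11 mm wide: 14 mm above the mouth, 16 mm from the cap's axis, towards the cap's own -x; axes as the cap's. With the cap home the button pops out when the hole is within about 0.1 rad of it. Fingers that close low on the cap, their tips 6 to 11 mm below its mouth, press the button too, level with the cap's outside.
- peg: fixed wooden parking peg, 22 mm thick, 62 mm high, on a wooden disc 60 mm wide and 14 mm high; origin at the centre of its underside
- holder: fixed dark steel holder: disc 84 mm wide and 15 mm high, a collar 37 mm wide up to 24 mm, a small clamp screw towards its own +y reaching 32 mm out. In it stands a steel tube of 24 mm diameter, top 78 mm above the bench. Origin: centre of the underside on the bench, z up. The tube is turned in the holder by up to 1.1 rad either way: not measured, find it by eye or feel.
- tube_top (a point): centre of the tube's flat top, on its axis, 78 mm above the bench; axes as the holder's. The cap is home when its inner end rests on this top: mouth 44 mm above the bench. Before that, with the button out, a cap set on the tube stops on top of the button, mouth about 60 mm above the bench, and stays there loosely when let go. More than 40 N between cap and tube or button is forcing.
- button (a joint): travel of the spring button (9 mm thick, domed, 58 mm above the bench, towards the holder's -x within 1.1 rad): 0 m out, tip 20 mm from the tube's axis; 0.004 level with the cap's outside; 0.007 held in by the cap's bore; 0.008 flush with the tube; stop 0.009. Spring 1 to 3 N. Out, its straight side blocks the cap; pressed level with the cap's outside, the bevel rides over it.
- stamp: hand stamp with turned wooden handle, 26x50 mm, 74 mm high, standing upright, bystander; origin at the centre of its underside
- tape: roll of masking tape, 92 mm wide and 25 mm high, lying flat, bystander; origin at the centre of its underside
- cutter: box cutter lying flat, 156 mm long along its own y, 23 mm wide, 15 mm high, bystander; origin at the centre of its underside
Mind the look-alikes: they are no part of the job. There is more than one size of the holder; the one meant has the size given above.

How it is judged:
At the end, for the whole second after the job is handed in: The cap is upright on the tube, on its axis within 3 mm, home within 2.5 mm; the button is out through the cap's hole to within 1.5 mm of its full reach; the cap is at rest; stamp, tape and cutter are within 20 mm of where they stood (value of joint button below 0.0015 m and z of cap in the frame of holder between 0.041 and 0.0465 m and horizontal distance between cap and holder below 0.003 m and angle between cap's own z axis and vertical below 0.08 rad and linear speed of cap below 0.01 m/s and distance of each of stamp, tape, cutter from where it was at the start of the episode below 0.02 m); the robot touches nothing.
It fails at once if the cap is forced against the tube, its button or the holder with more than 40 N (contact force between cap and holder above 40 N).
It fails at once if the stamp is moved by more than 20 mm (distance of stamp from where it was at the start of the episode above 0.02 m).
It fails at once if the masking tape is moved by more than 20 mm (distance of tape from where it was at the start of the episode above 0.02 m).
It fails at once if the cutter is moved by more than 20 mm (distance of cutter from where it was at the start of the episode above 0.02 m).
It also fails if it takes over 72 s, if anything falls off the work surface, if the arm or the gripper's body presses on something with over 40 N, if the wrist force passes 120 N, or if a joint passes its speed limit or range.

## Working session

There is one attempt and no reset: what is moved stays moved. The work goes in short steps, Python scripts to look and compute and a shell command to move; the robot and the scene stay as the last step left them, time stands still between calls to the robot, and variables do not carry over. Pictures are saved under pics/ and viewed, and the job is handed in when it is done.

```bash
ls; mkdir -p pics
python3 - <<'E'
from bench import status,cams,ctrl
import cv2,numpy as np
print(status.get_obs()); print(ctrl.grip_point_offset)
for n in("side","top"):
    cv2.imwrite(f"pics/{n}0.png",cams.camera(n)[:,:,::-1]); print(cams.camera_info(n))
E
```

```text
pics
{'time_s': 0.0, 'q': array([ 1.13170778e+00,  1.81547537e-01,  1.60801481e+00, -1.80114350e-05,
        1.35380595e+00, -2.06339485e-01]), 'dq': array([ 0.0009558 , -0.00042187,  0.00115355,  0.00018783,  0.00112356,
        0.00111671]), 'joint_efforts': array([-1.91710496e-03, -4.44874656e+01, -3.51331723e+01, -3.39541239e-04,
        9.02269618e-03, -2.98328359e-06]), 'eef_pos': array([0.13239327, 0.55897573, 0.23037722]), 'eef_rot': array([-2.73225402e-04,  1.16110052e-01,  9.93235958e-01, -8.44776543e-04]), 'wrist_force': array([-0.39053051, -0.53989822, -0.14154028]), 'torque': array([ 0.04744928, -0.00405579, -0.02779708]), 'opening': 0.9953618777383998}
-0.0187
{'fovy': 46.99364848386929, 'cx': 312.61019431277106, 'cy': 239.41240113741824, 'world_from_camera': array([[ 0.99601955, -0.03105421,  0.08355055,  0.35426197],
       [-0.08882929, -0.42339082,  0.9015817 , -0.53504839],
       [ 0.00737662, -0.90541474, -0.42446406,  0.48005684],
       [ 0.        ,  0.        ,  0.        ,  1.        ]])}
{'fovy': 45.30539831930388, 'cx': 315.3001740681743, 'cy': 250.5405266743706, 'world_from_camera': array([[-0.02579285, -0.98080771,  0.19326395,  0.30008085],
       [-0.99964795,  0.02650895,  0.00111978,  0.3039187 ],
       [-0.00622151, -0.19316703, -0.98114616,  0.89901231],
       [ 0.        ,  0.        ,  0.        ,  1.        ]])}
```

View pics/side0.png

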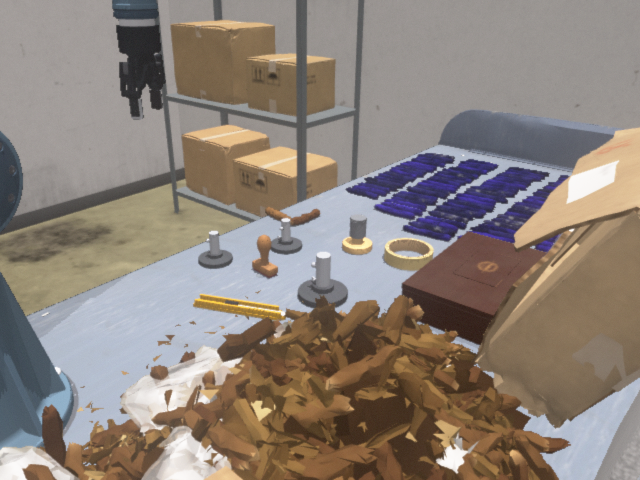

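View pics/top0.png

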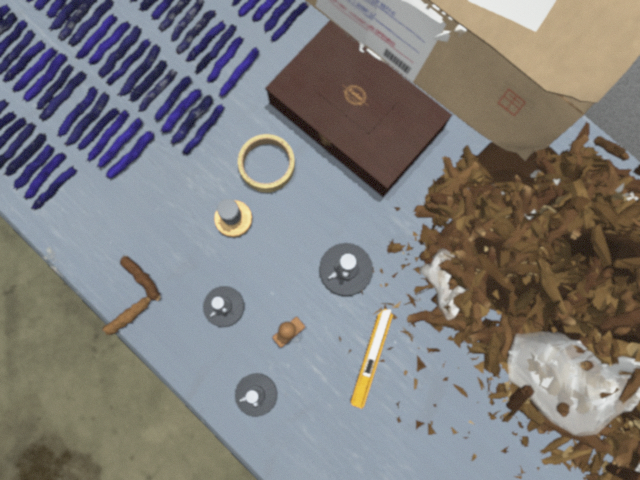

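The scene shows three holders: side (215,250), (286,235) and (322,285). The capped peg is at side (358,235) and top (233,215). I'll zoom in and measure.

```bash
cat > h.py <<'E'
import numpy as np,cv2
from bench import status,cams,ctrl
def ray(n,u,v):
    i=cams.camera_info(n);f=240/np.tan(np.radians(i['fovy']/2));T=i['world_from_camera']
    return T[:3,3],T[:3,:3]@np.array([(u-i['cx'])/f,(v-i['cy'])/f,1])
def plane(n,u,v,z):
    o,d=ray(n,u,v);return o+d*(z-o[2])/d[2]
def proj(n,p):
    i=cams.camera_info(n);f=240/np.tan(np.radians(i['fovy']/2));T=i['world_from_camera']
    c=T[:3,:3].T@(np.array(p)-T[:3,3]);return np.array([i['cx']+f*c[0]/c[2],i['cy']+f*c[1]/c[2]])
def tri(u1,u2):
    o1,d1=ray('side',*u1);o2,d2=ray('top',*u2)
    s=np.linalg.lstsq(np.c_[d1,-d2],o2-o1,rcond=None)[0];a=o1+d1*s[0];b=o2+d2*s[1];return (a+b)/2,np.linalg.norm(a-b)
E
python3 - <<'E'
from h import *
s=cv2.imread('pics/side0.png');t=cv2.imread('pics/top0.png')
def crop(im,c,w,h,k):return cv2.resize(im[c[1]-h:c[1]+h,c[0]-w:c[0]+w],None,fx=k,fy=k,interpolation=cv2.INTER_CUBIC)
a=np.hstack([crop(s,(322,278),32,32,6),crop(s,(358,235),32,32,6)]);b=np.hstack([crop(t,(346,268),32,32,6),crop(t,(233,216),32,32,6)])
cv2.imwrite('pics/z0.png',cv2.resize(np.vstack([a,b]),None,fx=.78,fy=.78))
# discs: dark contours in top
g=cv2.cvtColor(t,cv2.COLOR_BGR2HSV)
m=(g[:,:,2]<95).astype(np.uint8)
cs,_=cv2.findContours(m,cv2.RETR_EXTERNAL,cv2.CHAIN_APPROX_NONE)
for c in cs:
    x,y,w,h=cv2.boundingRect(c)
    if 180<x<400 and 230<y<420 and w>25:
        e=cv2.fitEllipse(cv2.convexHull(c));p=plane('top',*e[0],.015);
        print(e,p, e[1][1]*.9/1.02/575*1000, 'mm approx')
        print(w,h,x,y)
E
```

```text
(no output)
```

View pics/z0.png

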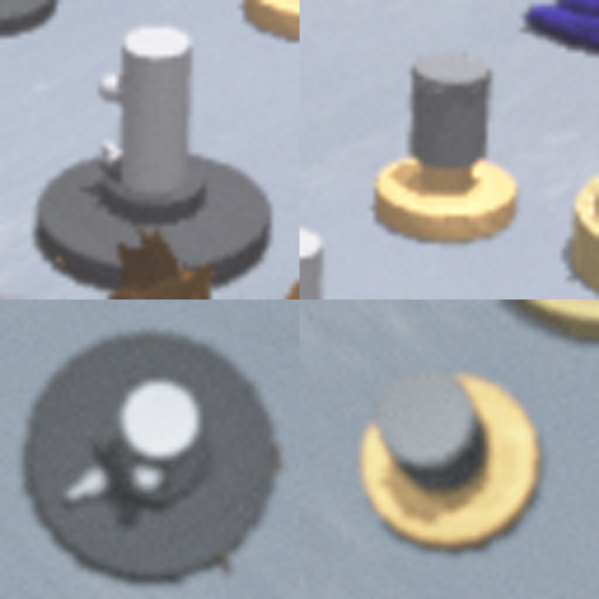

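Run:
```python
from h import *
t=cv2.imread('pics/top0.png')
k=4.68
T=(314,236);S=(290,246);Tc=(201,184);Sc=(326,203)
f=lambda o,x,y:(o[0]+x/k-.5,o[1]+y/k-.5)
print('tubetop',plane('top',*f(T,160,120),.078),plane('side',*f(S,157,43),.078),tri(f(S,157,43),f(T,160,120)))
print('button',plane('top',*f(T,147,178),.06),tri(f(S,108,87),f(T,147,178)))
print('screw tip',plane('top',*f(T,72,192),.019))
for a,b in [((25,157),(275,157)),((150,32),(150,280))]:
    print('disc dia',np.linalg.norm(plane('top',*f(T,*a),.015)-plane('top',*f(T,*b),.015)), (plane('top',*f(T,*a),.015)+plane('top',*f(T,*b),.015))/2)
print('tube dia',np.linalg.norm(plane('top',*f(T,121,120),.078)-plane('top',*f(T,200,120),.078)))
for z in(.067,): print('cap top',plane('top',*f(Tc,428-300,420-300),z),plane('side',*f(Sc,451-300,70),z),tri(f(Sc,151,70),f(Tc,128,120)))
print('peg disc',plane('top',*f(Tc,450-300,460-300),.014))
# bystanders
print('stamp',plane('top',289,332,.0),plane('top',288,328,.07)); print('cutter',plane('top',388,312,.0),plane('top',358,404,.0)); print('tape',plane('top',266,163,.0))
for u in[(223,306),(256,394)]:print('other',plane('top',*u,.015))
print('box',[plane('top',*u,.06) for u in[(270,98),(386,192),(448,122)]])
```

```text
tubetop [0.44488044 0.25833521 0.078     ] [0.445093   0.25960849 0.078     ] (array([0.44486284, 0.25836628, 0.07861395]), np.float64(0.0001786623808069276))
button [0.42961445 0.26211054 0.06      ] (array([0.4289895 , 0.26213303, 0.0602305 ]), np.float64(0.001165005651353271))
screw tip [0.43193406 0.28498885 0.019     ]
disc dia 0.08311411283120644 [0.44359356 0.25863096 0.015     ]
disc dia 0.0835512549475092 [0.44430608 0.25859317 0.015     ]
tube dia 0.024456860118704658
cap top [0.53066132 0.43412902 0.067     ] [0.53132156 0.43531825 0.067     ] (array([0.53081751, 0.43404692, 0.06747751]), np.float64(0.0005573449209921647))
peg disc [0.53110679 0.43490419 0.014     ]
stamp [0.34957898 0.34903093 0.        ] [0.35144029 0.34685373 0.07      ]
cutter [0.37646336 0.19414326 0.        ] [0.23883666 0.24646068 0.        ]
tape [0.62594086 0.38215918 0.        ]
other [0.39108226 0.44918217 0.015     ]
other [0.25818535 0.39914762 0.015     ]
box [array([0.71123764, 0.36966765, 0.06      ]), array([0.55288494, 0.19538399, 0.06      ]), array([0.66317748, 0.09360594, 0.06      ])]
```

The three views agree. Holder: tube at (0.4445, 0.2588), disc 83 mm, which is the right size. The button points at about 167° world. The cap is at (0.531, 0.4345), and its hole faces away from both cameras. I'll move above the cap with the jaws at -13°, so carrying it over turned by 180° brings the hole into view.

```bash
python3 -m handwheel '[{"grip":8.5,"linear":[-41.6,-3.1,8],"rotation":[0,0,89.7]},{"grip":8.5,"linear":[-41.6,-3.1,8],"rotation":[0,0,89.7]},{"grip":8.5,"linear":[-41.6,-3.1,8],"rotation":[0,0,89.7]},{"grip":8.5,"linear":[-41.6,-3.1,8],"rotation":[0,0,89.7]},{"grip":8.5,"linear":[-41.6,-3.1,8],"rotation":[0,0,89.7]},{"grip":8.5,"linear":[-41.6,-3.1,8],"rotation":[0,0,89.7]},{"grip":8.5,"linear":[-41.6,-3.1,8],"rotation":[0,0,89.7]},{"grip":8.5,"linear":[-41.6,-3.1,8],"rotation":[0,0,89.7]},{"grip":8.5,"linear":[-41.6,-3.1,8],"rotation":[0,0,89.7]},{"grip":8.5,"linear":[-41.6,-3.1,8],"rotation":[0,0,89.7]},{"grip":8.5,"linear":[-41.6,-3.1,8],"rotation":[0,0,89.7]},{"grip":8.5,"linear":[-41.6,-3.1,8],"rotation":[0,0,89.7]}]'
cat >> h.py <<'E'
from scipy.spatial.transform import Rotation as Rn
def need(p,Y,grip=None):
    "tool-frame shift cm and turn about z deg to bring TCP to p with tool-y at world angle Y deg, tool down"
    o=status.get_obs();R=Rn.from_quat(o['eef_rot'],scalar_first=True)
    y=np.radians(Y);yv=np.array([np.cos(y),np.sin(y),0]);zv=np.array([0,0,-1.]);T=np.c_[np.cross(yv,zv),yv,zv]
    M=R.as_matrix();print('t',round(o['time_s'],2),'pos',o['eef_pos'].round(4),'Y',np.degrees(np.arctan2(M[1,1],M[0,1])).round(1),'q',o['q'].round(2),'F',o['wrist_force'].round(1),'op',round(o['opening'],3))
    print('lin',(M.T@(np.array(p)-o['eef_pos'])*100).round(2),'rot',np.degrees((R.inv()*Rn.from_matrix(T)).as_rotvec()).round(2))
E
python3 -c "
from h import *
need([.531,.4345,.034],-13)"
```

```text
time_s: 1.1
eef_pos: [0.5331, 0.4307, 0.1491]
eef_rot: [0.0, 0.765, 0.644, -0.001]
wrist_force: [-0.7, 0.6, 0.4]
opening: 0.998
t 1.1 pos [0.5331 0.4307 0.1491] Y -9.9 q [ 0.51  0.5   1.37 -0.    1.28  0.68] F [-0.7  0.6  0.4] op 0.998
lin [ 0.36 -0.26 11.51] rot [-0.07  0.11  3.11]
```

```bash
python3 -m handwheel '[{"grip":8.5,"linear":[0,0,4],"rotation":[0,0,0]},{"grip":8.5,"linear":[0,0,4],"rotation":[0,0,0]},{"grip":8.5,"linear":[0,0,4],"rotation":[0,0,0]},{"grip":8.5,"linear":[0,0,4],"rotation":[0,0,0]}]'
python3 -c "
from h import *
need([.531,.4345,.034],-13)
cv2.imwrite('pics/side1.png',cams.camera('side')[:,:,::-1])"
```

```text
time_s: 1.43
eef_pos: [0.5301, 0.4335, 0.1117]
eef_rot: [-0.0, 0.762, 0.648, -0.0]
wrist_force: [0.3, 0.4, 0.4]
opening: 0.993
t 1.43 pos [0.5301 0.4335 0.1117] Y -9.2 q [0.51 0.53 1.4  0.   1.21 0.67] F [0.3 0.4 0.4] op 0.993
lin [0.12 0.08 7.77] rot [-0.03  0.02  3.76]
```

View pics/side1.png

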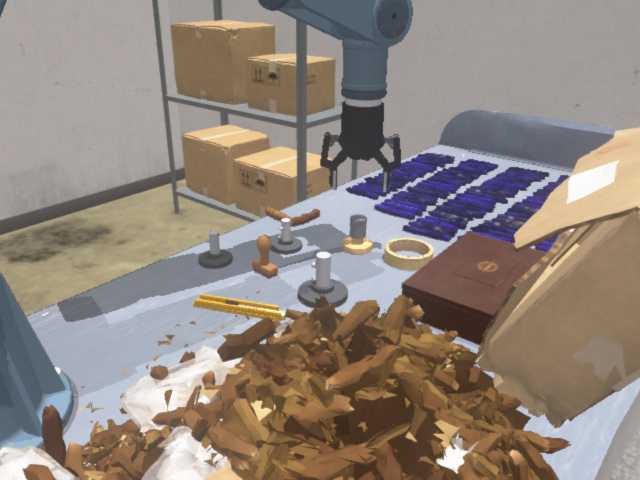

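The gripper is above the capped peg, seen at side (360,235). Going down.

```bash
python3 -m handwheel '[{"grip":8.5,"linear":[0.1,0.1,3],"rotation":[0,0,3.7]},{"grip":8.5,"linear":[0.1,0.1,5],"rotation":[0,0,3.7]},{"grip":8.5,"linear":[0.1,0.1,6.5],"rotation":[0,0,3.7]},{"grip":8.5,"linear":[0.1,0.1,7.7],"rotation":[0,0,3.7]},{"grip":8.5,"linear":[0.1,0.1,7.7],"rotation":[0,0,3.7]},{"grip":8.5,"linear":[0.1,0.1,7.7],"rotation":[0,0,3.7]},{"grip":8.5,"linear":[0.1,0.1,7.7],"rotation":[0,0,3.7]}]'
python3 -c "
from h import *
need([.531,.4345,.034],-13)
cv2.imwrite('pics/side2.png',cv2.resize(cams.camera('side')[180:280,290:430,::-1],None,fx=5,fy=5))"
```

```text
time_s: 2.07
eef_pos: [0.5324, 0.4348, 0.0359]
eef_rot: [0.0, 0.782, 0.623, 0.001]
wrist_force: [0.3, 0.1, -0.3]
opening: 0.991
t 2.07 pos [0.5324 0.4348 0.0359] Y -13.0 q [ 0.51  0.63  1.42 -0.    1.09  0.74] F [ 0.3  0.1 -0.3] op 0.991
lin [-0.06 -0.13  0.19] rot [ 0.1  -0.09  0.03]
```

View pics/side2.png

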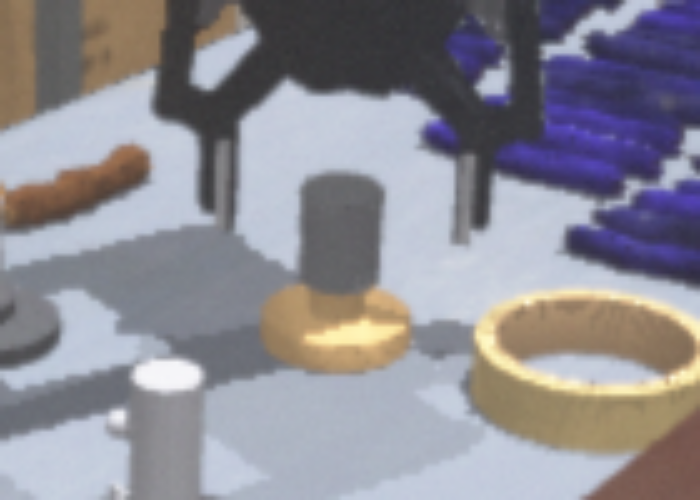

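The jaws straddle the cap evenly: fingers at x≈225 and 462 in the crop, cap at x≈342. Closing.

```bash
python3 -m handwheel '[{"grip":5,"linear":[0,-0.1,0.1],"rotation":[0,0,0]},{"grip":4,"linear":[0,-0.1,0.1],"rotation":[0,0,0]},{"grip":2.5,"linear":[0,-0.1,0.1],"rotation":[0,0,0]},{"grip":2.5,"linear":[0,-0.1,0.1],"rotation":[0,0,0]},{"grip":2.5,"linear":[0,-0.1,0.1],"rotation":[0,0,0]},{"grip":2.5,"linear":[0,-0.1,0.1],"rotation":[0,0,0]},{"grip":2.5,"linear":[0,-0.1,0.1],"rotation":[0,0,0]},{"grip":2.5,"linear":[0,-0.1,0.1],"rotation":[0,0,0]}]'; python3 -m handwheel '[{"grip":2.5,"linear":[0,0,-3],"rotation":[0,0,0]},{"grip":2.5,"linear":[0,0,-6],"rotation":[0,0,0]},{"grip":2.5,"linear":[0,0,-9],"rotation":[0,0,0]},{"grip":2.5,"linear":[0,0,-9],"rotation":[0,0,0]},{"grip":2.5,"linear":[0,0,-9],"rotation":[0,0,0]}]'
python3 -c "
from h import *
need([.4445,.2588,.12],167)"
```

```text
time_s: 2.78
eef_pos: [0.5308, 0.4346, 0.0338]
eef_rot: [0.0, 0.783, 0.623, 0.0]
wrist_force: [-0.3, -0.3, 4.3]
opening: 0.362
time_s: 3.2
eef_pos: [0.5317, 0.4352, 0.1256]
eef_rot: [0.0, 0.783, 0.623, 0.002]
wrist_force: [-0.1, -0.0, -0.5]
opening: 0.359
t 3.2 pos [0.5317 0.4352 0.1256] Y -13.0 q [0.51 0.52 1.39 0.   1.23 0.74] F [-0.1 -0.  -0.5] op 0.359
lin [-19.15  -4.54   0.49] rot [   0.27    0.29 -179.98]
```

```bash
python3 -m handwheel '[{"grip":2.5,"linear":[-2,-0.5,0],"rotation":[0,0,-7]},{"grip":2.5,"linear":[-4,-1,0],"rotation":[0,0,-14]},{"grip":2.5,"linear":[-6,-1.5,0],"rotation":[0,0,-21]},{"grip":2.5,"linear":[-8,-2,0],"rotation":[0,0,-28]},{"grip":2.5,"linear":[-10,-2.5,0],"rotation":[0,0,-35]},{"grip":2.5,"linear":[-12,-3,0],"rotation":[0,0,-42]},{"grip":2.5,"linear":[-14,-3.5,0],"rotation":[0,0,-49]},{"grip":2.5,"linear":[-16,-4,0],"rotation":[0,0,-56]},{"grip":2.5,"linear":[-18,-4.3,0],"rotation":[0,0,-63]},{"grip":2.5,"linear":[-19.1,-4.5,0],"rotation":[0,0,-70]},{"grip":2.5,"linear":[-19.1,-4.5,0],"rotation":[0,0,-77]},{"grip":2.5,"linear":[-19.1,-4.5,0],"rotation":[0,0,-84]}]'
python3 -m handwheel '[{"grip":2.5,"linear":[0,0,0],"rotation":[0,0,-7]},{"grip":2.5,"linear":[0,0,0],"rotation":[0,0,-14]},{"grip":2.5,"linear":[0,0,0],"rotation":[0,0,-21]},{"grip":2.5,"linear":[0,0,0],"rotation":[0,0,-28]},{"grip":2.5,"linear":[0,0,0],"rotation":[0,0,-35]},{"grip":2.5,"linear":[0,0,0],"rotation":[0,0,-42]},{"grip":2.5,"linear":[0,0,0],"rotation":[0,0,-49]},{"grip":2.5,"linear":[0,0,0],"rotation":[0,0,-56]},{"grip":2.5,"linear":[0,0,0],"rotation":[0,0,-63]},{"grip":2.5,"linear":[0,0,0],"rotation":[0,0,-70]},{"grip":2.5,"linear":[0,0,0],"rotation":[0,0,-77]},{"grip":2.5,"linear":[0,0,0],"rotation":[0,0,-84]}]'
python3 -c "
from h import *
need([.4445,.2588,.12],167)
cv2.imwrite('pics/side3.png',cv2.resize(cams.camera('side')[180:310,250:400,::-1],None,fx=4.5,fy=4.5))"
```

```text
time_s: 4.2
eef_pos: [0.4419, 0.2572, 0.1213]
eef_rot: [-0.002, 0.162, 0.987, -0.001]
wrist_force: [0.3, 0.3, -0.6]
opening: 0.355
time_s: 5.2
eef_pos: [0.4421, 0.2579, 0.1212]
eef_rot: [-0.002, -0.54, 0.842, 0.001]
wrist_force: [-0.2, 0.6, -0.2]
opening: 0.359
t 5.2 pos [0.4421 0.2579 0.1212] Y 155.4 q [ 0.3   0.17  1.86 -0.    1.12 -2.42] F [-0.2  0.6 -0.2] op 0.359
lin [-0.18 -0.18  0.12] rot [  0.18  -0.13 -11.64]
```

View pics/side3.png

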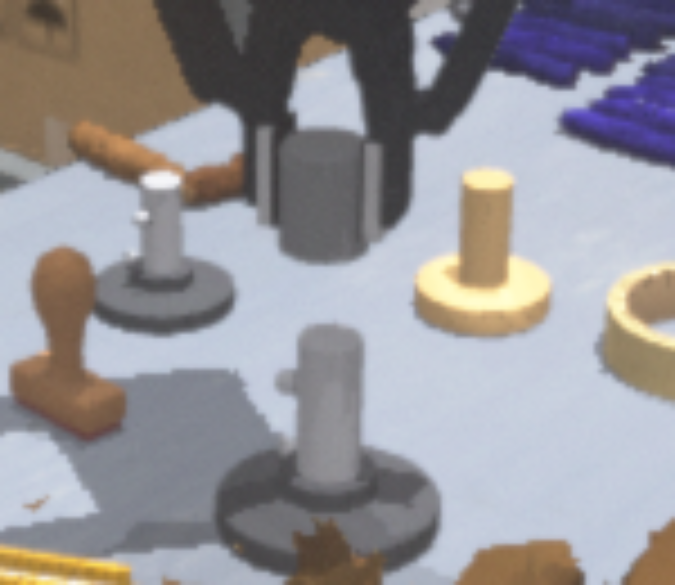

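The hole is still hidden. Combined with the first views, that puts it under one of the pads. I'll set the cap on the tube with the jaws at 77°, so after release the side camera can tell which pad.

```bash
python3 -m handwheel '[{"grip":2.5,"linear":[-0.2,-0.2,0],"rotation":[0,0,7]},{"grip":2.5,"linear":[-0.2,-0.2,0],"rotation":[0,0,14]},{"grip":2.5,"linear":[-0.2,-0.2,0],"rotation":[0,0,21]},{"grip":2.5,"linear":[-0.2,-0.2,0],"rotation":[0,0,28]},{"grip":2.5,"linear":[-0.2,-0.2,0],"rotation":[0,0,35]},{"grip":2.5,"linear":[-0.2,-0.2,0],"rotation":[0,0,42]},{"grip":2.5,"linear":[-0.2,-0.2,0],"rotation":[0,0,49]},{"grip":2.5,"linear":[-0.2,-0.2,0],"rotation":[0,0,56]},{"grip":2.5,"linear":[-0.2,-0.2,0],"rotation":[0,0,63]},{"grip":2.5,"linear":[-0.2,-0.2,0],"rotation":[0,0,70]},{"grip":2.5,"linear":[-0.2,-0.2,0],"rotation":[0,0,78]},{"grip":2.5,"linear":[-0.2,-0.2,0],"rotation":[0,0,78]}]'
python3 -m handwheel '[{"grip":2.5,"linear":[0,0,0],"rotation":[0,0,0]},{"grip":2.5,"linear":[0,0,0],"rotation":[0,0,0]},{"grip":2.5,"linear":[0,0,0],"rotation":[0,0,0]}]'
python3 -c "
from h import *
need([.4445,.2588,.12],77)
t=cams.camera('top')[180:340,260:420,::-1]
s=cams.camera('side')[180:340,240:400,::-1]
cv2.imwrite('pics/s4.png',cv2.resize(np.hstack([s,t]),None,fx=2.5,fy=2.5,interpolation=cv2.INTER_CUBIC))"
```

```text
time_s: 6.25
eef_pos: [0.4451, 0.259, 0.1217]
eef_rot: [-0.001, 0.117, 0.993, -0.001]
wrist_force: [0.0, -0.1, -0.4]
opening: 0.361
time_s: 6.5
eef_pos: [0.446, 0.2593, 0.1228]
eef_rot: [-0.0, 0.112, 0.994, -0.0]
wrist_force: [0.2, 0.3, -1.2]
opening: 0.36
t 6.5 pos [0.446  0.2593 0.1228] Y 77.1 q [ 0.3   0.18  1.85  0.    1.12 -1.05] F [ 0.2  0.3 -1.2] op 0.36
lin [ 0.14 -0.08  0.28] rot [-0.03 -0.05  0.12]
```

View pics/s4.png

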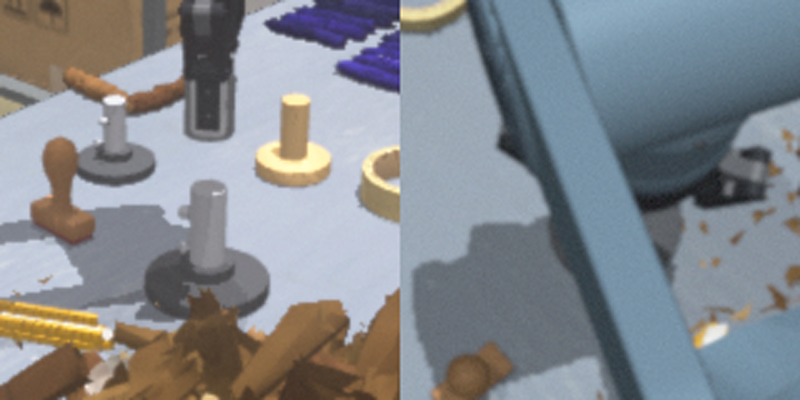

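```bash
python3 -m handwheel '[{"grip":2.5,"linear":[0.1,0,1.5],"rotation":[0,0,0]},{"grip":2.5,"linear":[0.1,0,3],"rotation":[0,0,0]},{"grip":2.5,"linear":[0.1,0,3.2],"rotation":[0,0,0]},{"grip":2.5,"linear":[0.1,0,3.2],"rotation":[0,0,0]},{"grip":2.5,"linear":[0.1,0,3.2],"rotation":[0,0,0]}]'
python3 -c "
from h import *
need([.4445,.2588,.066],77)
s=cams.camera('side')[200:320,260:380,::-1]
cv2.imwrite('pics/s5.png',cv2.resize(s,None,fx=5,fy=5,interpolation=cv2.INTER_CUBIC))
a=np.array([proj('side',[.4445,.2588,z]) for z in(.02,.05,.078,.12)]);print(a)"
```

```text
time_s: 7.02
eef_pos: [0.4456, 0.2597, 0.0917]
eef_rot: [0.0, 0.113, 0.994, 0.0]
wrist_force: [0.5, -0.4, -0.1]
opening: 0.36
t 7.02 pos [0.4456 0.2597 0.0917] Y 77.0 q [ 0.3   0.23  1.87  0.    1.05 -1.05] F [ 0.5 -0.4 -0.1] op 0.36
lin [ 0.09 -0.11  2.57] rot [0.   0.01 0.03]
[[322.20716903 286.06962172]
 [322.47695654 270.17124616]
 [322.73569296 254.92410327]
 [323.13696012 231.27773132]]
```

View pics/s5.png

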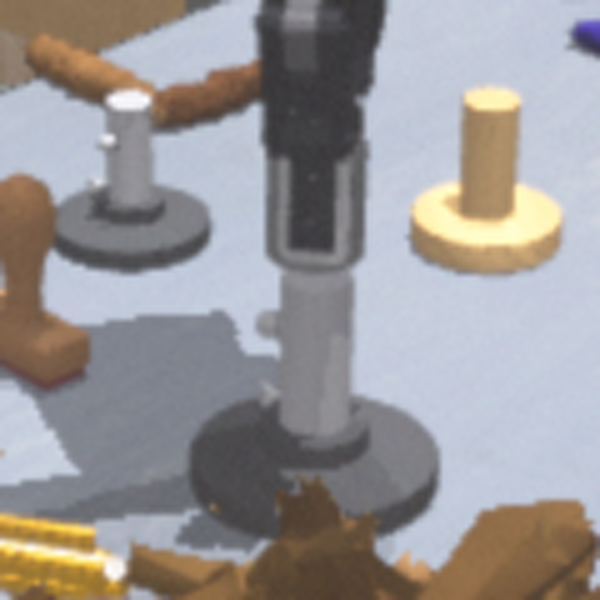

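The cap is centred over the tube: crop x 315 against 318. I'll feel the way down.

```bash
python3 -m handwheel '[{"grip":2.5,"linear":[0.05,-0.05,0.3],"rotation":[0,0,0]},{"grip":2.5,"linear":[0.05,-0.05,0.6],"rotation":[0,0,0]},{"grip":2.5,"linear":[0.05,-0.05,0.9],"rotation":[0,0,0]},{"grip":2.5,"linear":[0.05,-0.05,0.9],"rotation":[0,0,0]}]'; python3 -m handwheel '[{"grip":2.5,"linear":[0,0,0.2],"rotation":[0,0,0]},{"grip":2.5,"linear":[0,0,0.4],"rotation":[0,0,0]},{"grip":2.5,"linear":[0,0,0.5],"rotation":[0,0,0]},{"grip":2.5,"linear":[0,0,0.5],"rotation":[0,0,0]}]'
```

```text
time_s: 7.4
eef_pos: [0.4444, 0.2591, 0.0817]
eef_rot: [-0.0, 0.113, 0.994, -0.0]
wrist_force: [-0.7, 0.5, -0.1]
opening: 0.358
time_s: 7.73
eef_pos: [0.4451, 0.2592, 0.0772]
eef_rot: [0.0, 0.113, 0.994, 0.0]
wrist_force: [1.7, -0.4, -1.0]
opening: 0.357
```

```bash
python3 -m handwheel '[{"grip":2.5,"linear":[0,0,0.3],"rotation":[0,0,0]},{"grip":2.5,"linear":[0,0,0.6],"rotation":[0,0,0]},{"grip":2.5,"linear":[0,0,0.8],"rotation":[0,0,0]},{"grip":2.5,"linear":[0,0,0.8],"rotation":[0,0,0]}]'; python3 -m handwheel '[{"grip":2.5,"linear":[0,0,0.1],"rotation":[0,0,0]},{"grip":2.5,"linear":[0,0,0.2],"rotation":[0,0,0]},{"grip":2.5,"linear":[0,0,0.2],"rotation":[0,0,0]}]'
```

```text
time_s: 8.07
eef_pos: [0.4453, 0.2591, 0.069]
eef_rot: [0.0, 0.113, 0.994, -0.0]
wrist_force: [4.7, -1.4, -3.2]
opening: 0.361
time_s: 8.32
eef_pos: [0.4453, 0.2592, 0.0676]
eef_rot: [0.001, 0.113, 0.994, 0.0]
wrist_force: [5.1, -1.2, 0.4]
opening: 0.36
```

```bash
python3 -m handwheel '[{"grip":5,"linear":[0,0,0],"rotation":[0,0,0]},{"grip":5,"linear":[0,0,0],"rotation":[0,0,0]},{"grip":5,"linear":[0,0,0],"rotation":[0,0,0]},{"grip":5,"linear":[0,0,0],"rotation":[0,0,0]}]'; python3 -m handwheel '[{"grip":6,"linear":[0,0,-2],"rotation":[0,0,0]},{"grip":6,"linear":[0,0,-4],"rotation":[0,0,0]},{"grip":6,"linear":[0,0,-6],"rotation":[0,0,0]},{"grip":6,"linear":[0,0,-6],"rotation":[0,0,0]}]'
python3 -c "
from h import *
s=cams.camera('side')[200:320,260:380,::-1]
cv2.imwrite('pics/s6.png',cv2.resize(s,None,fx=5,fy=5,interpolation=cv2.INTER_CUBIC))"
```

```text
time_s: 8.65
eef_pos: [0.444, 0.2593, 0.0669]
eef_rot: [-0.001, 0.113, 0.994, -0.0]
wrist_force: [0.1, 0.3, -0.2]
opening: 0.581
time_s: 8.98
eef_pos: [0.4469, 0.2602, 0.1311]
eef_rot: [0.003, 0.113, 0.994, 0.001]
wrist_force: [0.3, 0.2, -0.1]
opening: 0.705
```

View pics/s6.png

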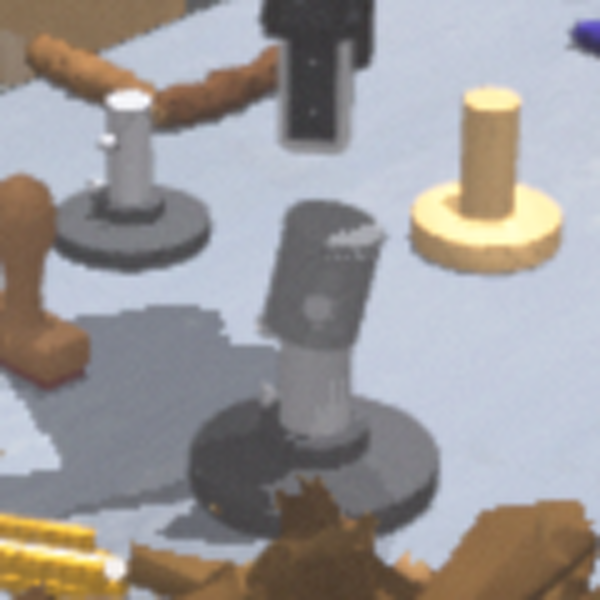

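The side view at crop (319,307) shows the hole facing the camera, so it points at about 265°. The cap leans against the button, tilted to the right. I'll turn the jaws to the button axis (167°) and regrasp low.

```bash
python3 -m handwheel '[{"grip":7.5,"linear":[0,0,0],"rotation":[0,0,-7]},{"grip":7.5,"linear":[0,0,0],"rotation":[0,0,-14]},{"grip":7.5,"linear":[0,0,0],"rotation":[0,0,-21]},{"grip":7.5,"linear":[0,0,0],"rotation":[0,0,-28]},{"grip":7.5,"linear":[0,0,0],"rotation":[0,0,-35]},{"grip":7.5,"linear":[0,0,0],"rotation":[0,0,-42]},{"grip":7.5,"linear":[0,0,0],"rotation":[0,0,-49]},{"grip":7.5,"linear":[0,0,0],"rotation":[0,0,-56]},{"grip":7.5,"linear":[0,0,0],"rotation":[0,0,-63]},{"grip":7.5,"linear":[0,0,0],"rotation":[0,0,-70]},{"grip":7.5,"linear":[0,0,0],"rotation":[0,0,-77]},{"grip":7.5,"linear":[0,0,0],"rotation":[0,0,-84]}]'
python3 -m handwheel '[{"grip":7.5,"linear":[0,0,0],"rotation":[0,0,-6]},{"grip":7.5,"linear":[0,0,0],"rotation":[0,0,-6]},{"grip":7.5,"linear":[0,0,0],"rotation":[0,0,-6]},{"grip":7.5,"linear":[0,0,0],"rotation":[0,0,-6]}]'
python3 -c "
from h import *
need([.4448,.259,.052],167)"
```

```text
time_s: 10.03
eef_pos: [0.4437, 0.259, 0.1258]
eef_rot: [-0.001, -0.583, 0.812, 0.0]
wrist_force: [0.5, -0.8, 0.3]
opening: 0.875
time_s: 10.37
eef_pos: [0.4442, 0.2591, 0.1266]
eef_rot: [-0.001, -0.621, 0.783, 0.0]
wrist_force: [0.5, 0.5, 0.1]
opening: 0.878
t 10.37 pos [0.4442 0.2591 0.1266] Y 166.8 q [ 0.3   0.17  1.85  0.    1.12 -2.62] F [0.5 0.5 0.1] op 0.878
lin [-0.01 -0.07  7.46] rot [ 0.07 -0.04 -0.16]
```

```bash
python3 -m handwheel '[{"grip":7.5,"linear":[0,-0.05,2],"rotation":[0,0,0]},{"grip":7.5,"linear":[0,-0.05,4],"rotation":[0,0,0]},{"grip":7.5,"linear":[0,-0.05,6],"rotation":[0,0,0]},{"grip":7.5,"linear":[0,-0.05,7.4],"rotation":[0,0,0]},{"grip":7.5,"linear":[0,-0.05,7.4],"rotation":[0,0,0]},{"grip":7.5,"linear":[0,-0.05,7.4],"rotation":[0,0,0]},{"grip":7.5,"linear":[0,-0.05,7.4],"rotation":[0,0,0]}]'
python3 -c "
from h import *
need([.4448,.259,.052],167)
s=cams.camera('side')[200:320,260:380,::-1]
cv2.imwrite('pics/s7.png',cv2.resize(s,None,fx=5,fy=5,interpolation=cv2.INTER_CUBIC))"
```

```text
time_s: 10.95
eef_pos: [0.4458, 0.2593, 0.054]
eef_rot: [0.0, -0.622, 0.783, -0.0]
wrist_force: [0.6, -0.3, -0.1]
opening: 0.881
t 10.95 pos [0.4458 0.2593 0.054 ] Y 167.0 q [ 0.3   0.29  1.88 -0.    0.97 -2.62] F [ 0.6 -0.3 -0.1] op 0.881
lin [0.05 0.09 0.2 ] rot [-0.05  0.03 -0.03]
```

View pics/s7.png

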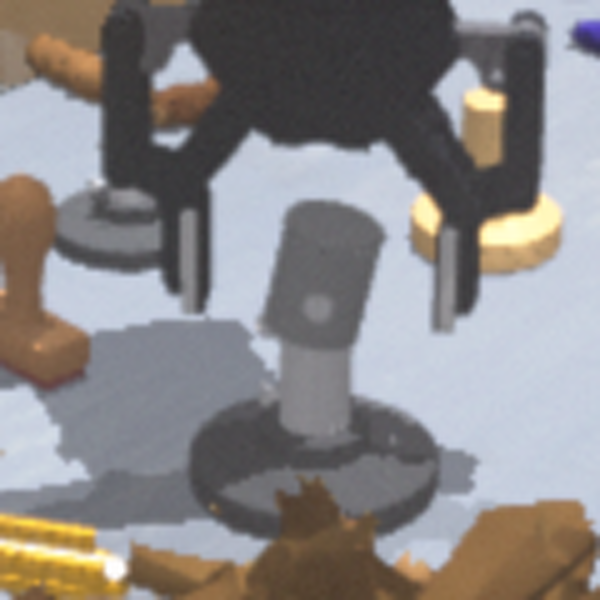

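Pads at crop x 193 and 440 are centred on the tube at x 317. Closing in stages to straighten the cap gently.

```bash
python3 -m handwheel '[{"grip":6,"linear":[0,0,0.2],"rotation":[0,0,0]},{"grip":5,"linear":[0,0,0.2],"rotation":[0,0,0]},{"grip":4.6,"linear":[0,0,0.2],"rotation":[0,0,0]},{"grip":4.4,"linear":[0,0,0.2],"rotation":[0,0,0]},{"grip":4.2,"linear":[0,0,0.2],"rotation":[0,0,0]},{"grip":4,"linear":[0,0,0.2],"rotation":[0,0,0]},{"grip":3.8,"linear":[0,0,0.2],"rotation":[0,0,0]},{"grip":3.8,"linear":[0,0,0.2],"rotation":[0,0,0]}]'
python3 -m handwheel '[{"grip":3.7,"linear":[0,0,0],"rotation":[0,0,0]},{"grip":3.6,"linear":[0,0,0],"rotation":[0,0,0]},{"grip":3.5,"linear":[0,0,0],"rotation":[0,0,0]},{"grip":3.4,"linear":[0,0,0],"rotation":[0,0,0]},{"grip":3.4,"linear":[0,0,0],"rotation":[0,0,0]}]'
python3 -c "
from h import *
need([.4448,.259,.052],167)
s=cams.camera('side')[200:320,260:380,::-1]
cv2.imwrite('pics/s8.png',cv2.resize(s,None,fx=5,fy=5,interpolation=cv2.INTER_CUBIC))"
```

```text
time_s: 11.67
eef_pos: [0.4453, 0.2591, 0.0513]
eef_rot: [0.0, -0.623, 0.783, -0.0]
wrist_force: [-0.2, -0.8, 0.3]
opening: 0.45
time_s: 12.08
eef_pos: [0.4448, 0.2591, 0.0511]
eef_rot: [-0.0, -0.623, 0.782, 0.0]
wrist_force: [-1.5, 0.6, 0.1]
opening: 0.396
t 12.08 pos [0.4448 0.2591 0.0511] Y 167.0 q [ 0.3   0.29  1.88  0.    0.97 -2.62] F [-1.5  0.6  0.1] op 0.396
lin [ 0.01 -0.   -0.09] rot [ 0.05 -0.02  0.02]
```

View pics/s8.png

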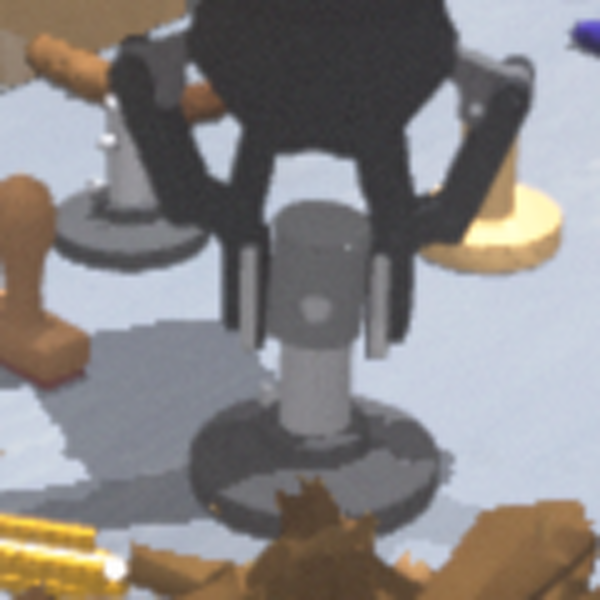

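```bash
python3 -m handwheel '[{"grip":3.3,"linear":[0,0,0.1],"rotation":[0,0,0]},{"grip":3,"linear":[0,0,0.1],"rotation":[0,0,0]},{"grip":2.5,"linear":[0,0,0.1],"rotation":[0,0,0]},{"grip":2.5,"linear":[0,0,0.1],"rotation":[0,0,0]},{"grip":2.5,"linear":[0,0,0.1],"rotation":[0,0,0]},{"grip":2.5,"linear":[0,0,0.1],"rotation":[0,0,0]}]'
python3 -c "
from h import *
need([.4448,.259,.035],167)
s=cams.camera('side')[200:320,260:380,::-1]
cv2.imwrite('pics/s9.png',cv2.resize(s,None,fx=5,fy=5,interpolation=cv2.INTER_CUBIC))"
```

```text
time_s: 12.63
eef_pos: [0.4451, 0.2591, 0.0502]
eef_rot: [-0.0, -0.623, 0.783, 0.0]
wrist_force: [-1.1, -0.1, -0.8]
opening: 0.364
t 12.63 pos [0.4451 0.2591 0.0502] Y 167.0 q [ 0.3   0.3   1.88  0.    0.96 -2.62] F [-1.1 -0.1 -0.8] op 0.364
lin [0.02 0.03 1.52] rot [ 0.02 -0.01  0.02]
```

View pics/s9.png

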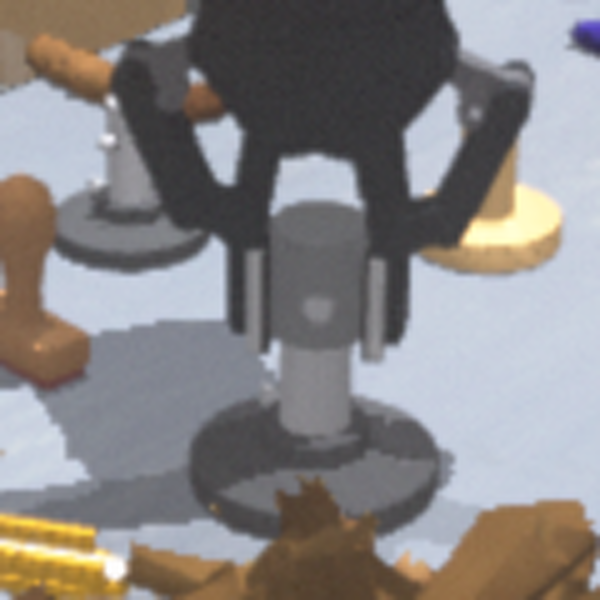

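The cap is upright and gripped along the button axis, with the hole at crop (318,309). I'll press down in small steps and watch the force.

```bash
python3 -m handwheel '[{"grip":2.5,"linear":[0,0,0.1],"rotation":[0,0,0]},{"grip":2.5,"linear":[0,0,0.2],"rotation":[0,0,0]},{"grip":2.5,"linear":[0,0,0.2],"rotation":[0,0,0]}]'; python3 -m handwheel '[{"grip":2.5,"linear":[0,0,0.1],"rotation":[0,0,0]},{"grip":2.5,"linear":[0,0,0.2],"rotation":[0,0,0]},{"grip":2.5,"linear":[0,0,0.2],"rotation":[0,0,0]}]'
```

```text
time_s: 12.93
eef_pos: [0.4452, 0.2591, 0.0482]
eef_rot: [-0.0, -0.623, 0.783, 0.0]
wrist_force: [-2.5, 1.5, 1.3]
opening: 0.362
time_s: 13.18
eef_pos: [0.4451, 0.2591, 0.0461]
eef_rot: [-0.0, -0.623, 0.783, 0.0]
wrist_force: [-3.0, 0.8, 0.2]
opening: 0.361
```

```bash
python3 -m handwheel '[{"grip":2.5,"linear":[0,0,0.1],"rotation":[0,0,0]},{"grip":2.5,"linear":[0,0,0.2],"rotation":[0,0,0]},{"grip":2.5,"linear":[0,0,0.2],"rotation":[0,0,0]}]'; python3 -m handwheel '[{"grip":2.5,"linear":[0,0,0.1],"rotation":[0,0,0]},{"grip":2.5,"linear":[0,0,0.2],"rotation":[0,0,0]},{"grip":2.5,"linear":[0,0,0.2],"rotation":[0,0,0]}]'; python3 -m handwheel '[{"grip":2.5,"linear":[0,0,0.1],"rotation":[0,0,0]},{"grip":2.5,"linear":[0,0,0.2],"rotation":[0,0,0]},{"grip":2.5,"linear":[0,0,0.2],"rotation":[0,0,0]}]'
python3 -c "
from h import *
need([.4448,.259,.035],167)
s=cams.camera('side')[200:320,260:380,::-1]
cv2.imwrite('pics/s10.png',cv2.resize(s,None,fx=5,fy=5,interpolation=cv2.INTER_CUBIC))"
```

```text
time_s: 13.43
eef_pos: [0.4449, 0.2591, 0.0439]
eef_rot: [-0.0, -0.623, 0.783, 0.0]
wrist_force: [-2.6, 0.3, -0.4]
opening: 0.361
time_s: 13.68
eef_pos: [0.445, 0.259, 0.042]
eef_rot: [-0.0, -0.623, 0.783, 0.0]
wrist_force: [-2.2, 0.6, -0.2]
opening: 0.365
time_s: 13.93
eef_pos: [0.4451, 0.2591, 0.0401]
eef_rot: [-0.0, -0.623, 0.783, 0.0]
wrist_force: [-2.5, 1.2, -0.7]
opening: 0.36
t 13.93 pos [0.4451 0.2591 0.0401] Y 167.0 q [ 0.3   0.31  1.88  0.    0.94 -2.62] F [-2.5  1.2 -0.7] op 0.36
lin [0.02 0.03 0.51] rot [ 0.02 -0.01  0.02]
```

View pics/s10.png

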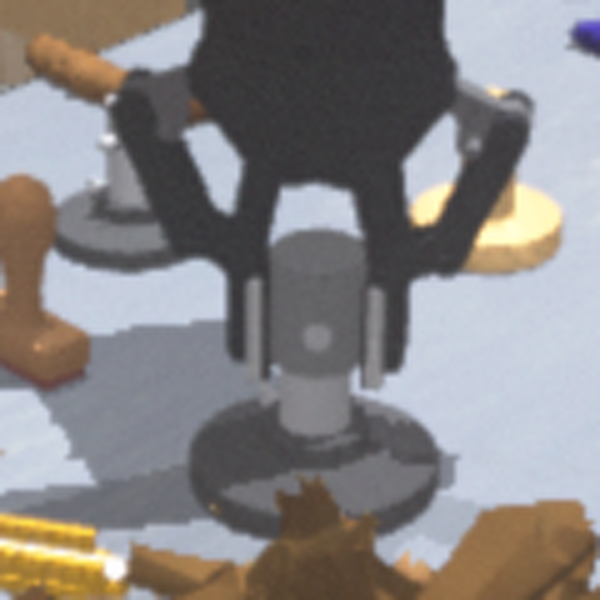

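The cap has come down 10 mm over the button at under 3 N. On to home.

```bash
python3 -m handwheel '[{"grip":2.5,"linear":[0,0,0.1],"rotation":[0,0,0]},{"grip":2.5,"linear":[0,0,0.2],"rotation":[0,0,0]},{"grip":2.5,"linear":[0,0,0.3],"rotation":[0,0,0]},{"grip":2.5,"linear":[0,0,0.3],"rotation":[0,0,0]}]'; python3 -m handwheel '[{"grip":2.5,"linear":[0,0,0.1],"rotation":[0,0,0]},{"grip":2.5,"linear":[0,0,0.1],"rotation":[0,0,0]}]'; python3 -m handwheel '[{"grip":2.5,"linear":[0,0,0.1],"rotation":[0,0,0]},{"grip":2.5,"linear":[0,0,0.1],"rotation":[0,0,0]}]'
```

```text
time_s: 14.32
eef_pos: [0.4451, 0.2591, 0.0371]
eef_rot: [-0.0, -0.623, 0.783, 0.0]
wrist_force: [-2.0, 0.6, -0.8]
opening: 0.363
time_s: 14.48
eef_pos: [0.4453, 0.2591, 0.0362]
eef_rot: [0.0, -0.623, 0.783, -0.0]
wrist_force: [-2.4, 1.1, -1.5]
opening: 0.363
time_s: 14.65
eef_pos: [0.4455, 0.2592, 0.0361]
eef_rot: [0.0, -0.623, 0.782, -0.0]
wrist_force: [-5.5, -1.3, 7.0]
opening: 0.365
```

```bash
python3 -m handwheel '[{"grip":2.5,"linear":[0,0,0.05],"rotation":[0,0,0]},{"grip":2.5,"linear":[0,0,0.05],"rotation":[0,0,0]}]'
python3 -c "
from h import *
need([.4448,.259,.035],167)
s=cams.camera('side')[200:320,260:380,::-1]
cv2.imwrite('pics/s11.png',cv2.resize(s,None,fx=5,fy=5,interpolation=cv2.INTER_CUBIC))
for z in(.044,.058,.083,.087): print(z,(proj('side',[.4448,.259,z])-[260,200]+.5)*5)
print((proj('side',[.443,.243,.058])-[260,200]+.5)*5)"
```

```text
time_s: 14.82
eef_pos: [0.4456, 0.2592, 0.036]
eef_rot: [0.0, -0.623, 0.782, -0.0]
wrist_force: [-5.9, -1.1, 11.9]
opening: 0.359
t 14.82 pos [0.4456 0.2592 0.036 ] Y 167.0 q [ 0.3   0.32  1.88 -0.    0.93 -2.62] F [-5.9 -1.1 11.9] op 0.359
lin [0.03 0.07 0.1 ] rot [-0.02 -0.01  0.03]
0.044 [315.45469136 369.10894755]
0.058 [316.09905363 331.46198191]
0.083 [317.27105468 262.98763722]
0.087 [317.46116754 251.8802642 ]
[315.77380203 354.85665406]
```

View pics/s11.png

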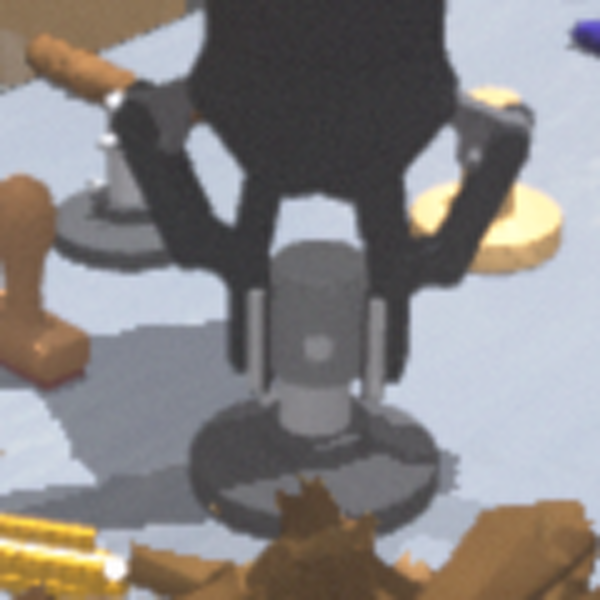

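The stop is firm: 12 N with no motion, hole at crop (319,348). I'll ease the preload and turn the cap about -97° in world to bring the hole to the button.

```bash
python3 -m handwheel '[{"grip":2.5,"linear":[0,0.05,-0.05],"rotation":[0,0,0]},{"grip":2.5,"linear":[0,0.05,-0.05],"rotation":[0,0,7]},{"grip":2.5,"linear":[0,0.05,-0.05],"rotation":[0,0,14]},{"grip":2.5,"linear":[0,0.05,-0.05],"rotation":[0,0,20]},{"grip":2.5,"linear":[0,0.05,-0.05],"rotation":[0,0,20]}]'
python3 -c "
from h import *
need([.4448,.259,.035],167)
s=cams.camera('side')[200:320,260:380,::-1]
cv2.imwrite('pics/s12.png',cv2.resize(s,None,fx=5,fy=5,interpolation=cv2.INTER_CUBIC))"
```

```text
time_s: 15.28
eef_pos: [0.4454, 0.2592, 0.0361]
eef_rot: [0.001, -0.475, 0.88, -0.0]
wrist_force: [-3.8, -1.5, 5.6]
opening: 0.36
t 15.28 pos [0.4454 0.2592 0.0361] Y 146.7 q [ 0.3   0.32  1.89 -0.    0.93 -2.26] F [-3.8 -1.5  5.6] op 0.36
lin [0.05 0.04 0.11] rot [ -0.06   0.03 -20.3 ]
```

View pics/s12.png

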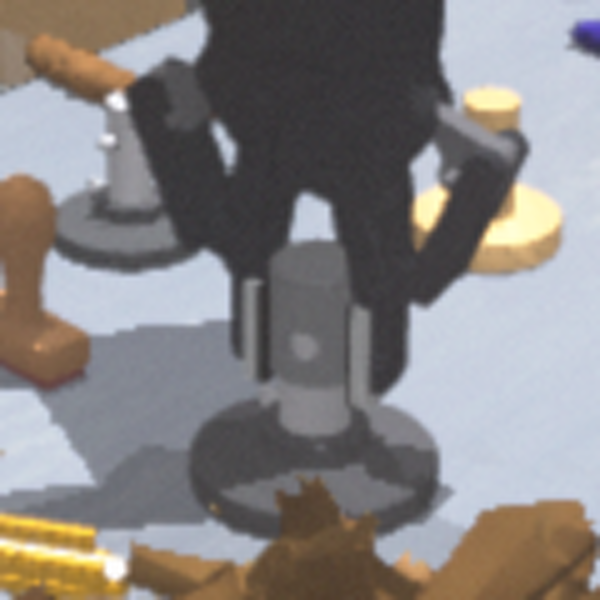

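The cap turns with the jaws: the hole moved to crop (304,346). Continuing.

```bash
python3 -m handwheel '[{"grip":2.5,"linear":[0,0,0],"rotation":[0,0,7]},{"grip":2.5,"linear":[0,0,0],"rotation":[0,0,14]},{"grip":2.5,"linear":[0,0,0],"rotation":[0,0,21]},{"grip":2.5,"linear":[0,0,0],"rotation":[0,0,28]},{"grip":2.5,"linear":[0,0,0],"rotation":[0,0,35]},{"grip":2.5,"linear":[0,0,0],"rotation":[0,0,42]},{"grip":2.5,"linear":[0,0,0],"rotation":[0,0,49]},{"grip":2.5,"linear":[0,0,0],"rotation":[0,0,56]},{"grip":2.5,"linear":[0,0,0],"rotation":[0,0,63]},{"grip":2.5,"linear":[0,0,0],"rotation":[0,0,69]},{"grip":2.5,"linear":[0,0,0],"rotation":[0,0,69]},{"grip":2.5,"linear":[0,0,0],"rotation":[0,0,69]}]'
python3 -c "
from h import *
need([.4448,.259,.035],67)
s=cams.camera('side')[200:320,260:380,::-1]
cv2.imwrite('pics/s13.png',cv2.resize(s,None,fx=5,fy=5,interpolation=cv2.INTER_CUBIC))"
```

```text
time_s: 16.33
eef_pos: [0.4452, 0.2593, 0.036]
eef_rot: [0.0, 0.105, 0.995, 0.0]
wrist_force: [-4.2, 0.3, 7.1]
opening: 0.363
t 16.33 pos [0.4452 0.2593 0.036 ] Y 78.0 q [ 0.3   0.32  1.89 -0.    0.93 -1.06] F [-4.2  0.3  7.1] op 0.363
lin [ 0.03 -0.04  0.1 ] rot [ 0.02  0.04 10.99]
```

View pics/s13.png

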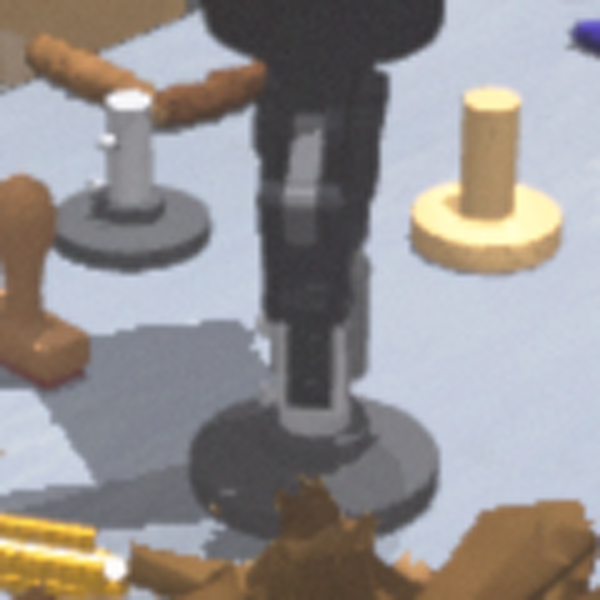

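```bash
python3 -c "
from h import *
s=cams.camera('side')[255:285,300:340,::-1];a=cv2.imread('pics/side0.png')[255:285,300:340]
print(status.get_obs()['torque'].round(2))
f=lambda i:cv2.resize(i,None,fx=10,fy=10,interpolation=cv2.INTER_CUBIC)
cv2.imwrite('pics/s14.png',np.hstack([f(s),f(a)]))"
```

```text
[-0.05  0.66 -0.02]
```

View pics/s14.png

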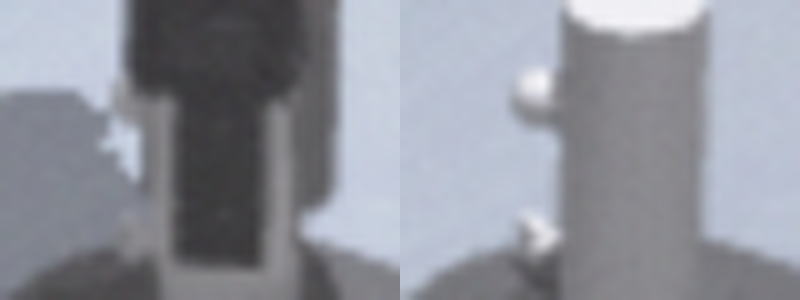

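The button shows at zoom (122,100), with the same tip column as at the start (112), so it has popped out. I'll release, withdraw and verify.

```bash
python3 -m handwheel '[{"grip":4,"linear":[0,0,-0.05],"rotation":[0,0,0]},{"grip":5,"linear":[0,0,-0.05],"rotation":[0,0,0]},{"grip":5.5,"linear":[0,0,-0.05],"rotation":[0,0,0]},{"grip":5.5,"linear":[0,0,-0.05],"rotation":[0,0,0]}]'; python3 -m handwheel '[{"grip":5.5,"linear":[0,0,-2],"rotation":[0,0,0]},{"grip":6,"linear":[0,0,-5],"rotation":[0,0,0]},{"grip":6,"linear":[0,0,-9],"rotation":[0,0,0]},{"grip":6,"linear":[0,0,-13],"rotation":[0,0,0]},{"grip":6,"linear":[0,0,-13],"rotation":[0,0,0]}]'; python3 -m handwheel '[{"grip":6,"linear":[-3,10,0],"rotation":[0,0,0]},{"grip":6,"linear":[-3,10,0],"rotation":[0,0,0]},{"grip":6,"linear":[-3,18,0],"rotation":[0,0,0]},{"grip":6,"linear":[-3,18,0],"rotation":[0,0,0]},{"grip":6,"linear":[-3,24,0],"rotation":[0,0,0]},{"grip":6,"linear":[-3,24,0],"rotation":[0,0,0]},{"grip":6,"linear":[-3,24,0],"rotation":[0,0,0]},{"grip":6,"linear":[-3,24,0],"rotation":[0,0,0]}]'
python3 -c "
from h import *
s=cams.camera('side');t=cams.camera('top')
cv2.imwrite('pics/sf.png',s[:,:,::-1]);cv2.imwrite('pics/tf.png',t[:,:,::-1])
f=lambda i:cv2.resize(i[:,:,::-1],None,fx=6,fy=6,interpolation=cv2.INTER_CUBIC)
cv2.imwrite('pics/s15.png',np.hstack([f(s[236:300,290:354]),f(t[236:300,314:378])]))
cv2.imwrite('pics/t15.png',t[:,:,::-1])"
```

```text
time_s: 16.77
eef_pos: [0.4452, 0.2592, 0.0359]
eef_rot: [0.0, 0.104, 0.995, 0.0]
wrist_force: [-0.8, -0.1, 0.7]
opening: 0.642
time_s: 17.18
eef_pos: [0.4498, 0.2609, 0.1742]
eef_rot: [0.006, 0.104, 0.995, 0.003]
wrist_force: [1.5, 0.7, 1.0]
opening: 0.703
time_s: 17.85
eef_pos: [0.5234, 0.4893, 0.164]
eef_rot: [-0.0, 0.103, 0.995, -0.0]
wrist_force: [0.3, -0.2, 0.6]
opening: 0.703
```

View pics/s15.png

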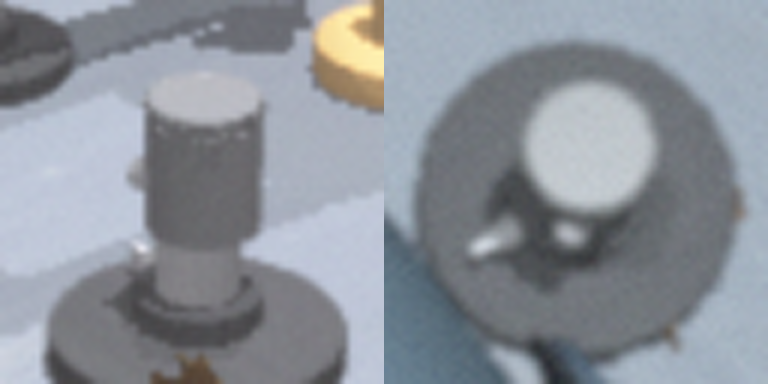

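View pics/t15.png

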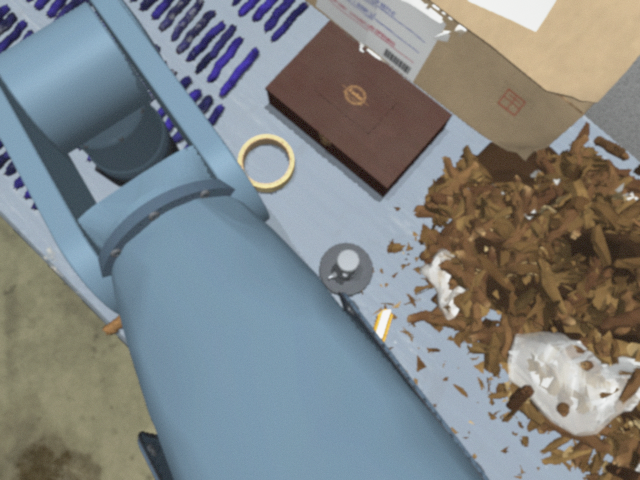

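```bash
python3 -c "
from h import *
print('cap top',tri((205/6+289.5,99/6+235.5),(207/6+313.5,146/6+235.5)))
print('button',tri((136/6+289.5,173/6+235.5),(187/6+313.5,235/6+235.5)))
o=status.get_obs();print(o['time_s'],o['wrist_force'])
for n,z in(('tube top',.078),):
  print(proj('side',[.4448,.2588,.083]),proj('side',[.4448,.2588,.0855]))
"
```

```text
cap top (array([0.44582658, 0.2581242 , 0.08356654]), np.float64(5.653264703686953e-05))
button (array([0.42789069, 0.26250923, 0.05953976]), np.float64(0.0002295295070530651))
17.95 [-0.00340871 -1.19203836 -0.71129859]
[322.96729964 252.1525089 ] [322.99106716 250.76486413]
```

View pics/sf.png

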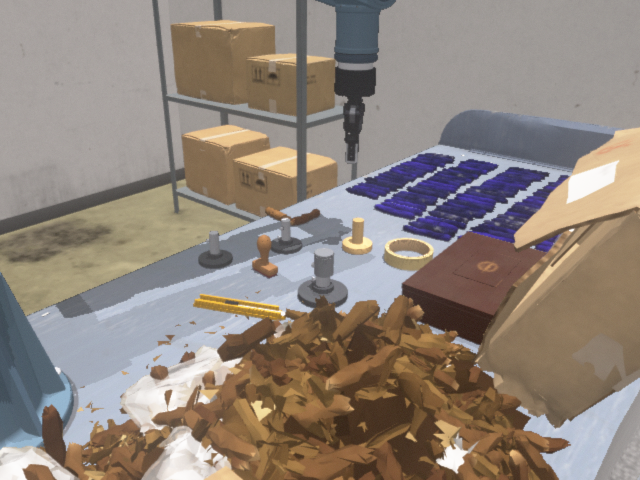

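The cap top measures 83.6 mm (83 mm is home), the button shows in both views, and the bystanders are where they were. Handing in.

```bash
python3 -c "
from bench import ctrl;print(ctrl.hand_in())"
```

```text
the job is handed in; nothing more can be done
None
```

The cap is on the tube with the button out through its hole, and I handed the job in at about 18 s; no verdict was reported.

I lifted the cap off the peg and set it loosely on the button. Then I regripped it low along the button's direction to squeeze the button in, and slid it down to a firm stop. The vertical wrist force peaked at about 12 N. I turned the cap about 89° until the button popped out, then let go and backed away.

**Last checks**
- **Height:** the cap's top measured 83.6 mm above the bench by triangulation, against 83 mm when home.
- **Position:** the cap stood upright, within about 1.5 mm of the tube's axis.
- **Button:** it shows outside the cap in both camera views, and its tip is at the same picture column as before the cap went on.
- **Bystanders:** the stamp, the masking tape and the cutter look unmoved in the side view; I did not measure them. The arm hid the stamp and most of the cutter in the top view.
- **Disagreement:** while the cap was still gripped, the hole's picture position suggested it sat about 2.5 mm too high. The firm stop, the triangulated top and the popped button all say it is home.

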